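# Prime the lap spindle with the hand lubricator

### The arm

A 6-joint arm with a two-finger parallel gripper is mounted at the origin on the work surface. World frame = base frame: x ahead of the robot, y to its left, z up, the work surface at z = 0. Lengths are in m, angles in rad, forces in N, time in s.
With the tool pointing down it reaches from about 0.25 to 0.725 m from the base axis. Payload 4 kg.
Tool frame: the origin (TCP) lies at the very end of the fingers, on their centre line; the grasp point (between the pads) lies ctrl.grip_depth behind it (ctrl.grip_depth is the distance from the TCP to the grasp point, in m); z points along the fingers, y is the line along which they close (so a half turn about z gives the same grasp; the last joint's range is limited). The gripper opens to 85 mm and grips with 20 to 120 N. Pads are 22 mm wide; open, the fingers measure 114 mm over their backs; the gripper's body (76 mm by 85 mm) begins 54 mm behind the grasp point. The pads swing forward as they close: fully open they stand 13 mm farther back than shut.
Start: joints at [-1.248, 0.241, 0.005, 1.335, 0, 1.571], TCP at [0.159, -0.474, 0.211] pointing down, gripper open.
Joint ranges: [-2.72, 2.72], [-1.05, 1.87], [-1.09, 1.28], [-1.99, 2.15], [-1.42, 1.44], [-3.14, 3.14]. Speed limits (rad/s): [2.79, 2.79, 3.14, 3.14, 3.14, 3.14].

### API

Orientations are given as [roll, pitch, yaw] about the fixed x, y, z axes, in that order (R = Rz(yaw) Ry(pitch) Rx(roll)).
In Python, from plant import ctrl gives the robot as it stands.
- The arm moves only by the shell command python3 -m handwheel 'ROWS'. ROWS is JSON, a list of rows, each an object of numbers: "claw": the opening, from -1 (shut) to 1 (fully open); "x", "y", "z": the shift along the tool's x, y, z scaled (see below); "turn": the turn about the tool's z scaled (see below). A call has 1 to 5 rows; each row shifts and turns the commanded pose from where the row before left it, along the tool's axes as they then stand; what a row does not reach is not made up. The controller multiplies each number of a shift by 0.05 m and each number of a turn by pi rad. A row lasts 1/10 s, in which the tool goes at most 50 mm and 8.59 degrees, less where a joint would pass 70% of its speed; a pose out of reach is approached as far as the arm can. A call with a number of a shift or a turn outside -1 to 1 is refused whole. A call with a gripper value outside its range is refused whole. The fingers move at their own pace and stop on an object; the grip force is fixed at half the most. Time passes only in rows, so rows that do not move let the fingers close. It gives the time, the measured TCP pose, the force, the opening and the grip force at its end, in the units of the state.
- ctrl.state(): the state, without advancing time (a new reading comes with each control period).
- ctrl.get_image(name): name is "scene" or "top"; returns a dict with "img" (420x560x3 uint8, red, green, blue), "intrinsics" (3x3 intrinsics, pixels), "origin" and "attitude" of the camera in the world. Camera axes: x right, y down, z forward; pixel columns grow to the right and rows downward; lengths in m; the calibration is good to about 2 mm. A picture is of the moment at which its call begins. There is no depth.
- ctrl.job_done(): hands the job in; it is judged then, once.
The state is a dict: "t": time; "qpos": joint angles; "qvel": joint speeds; "joint_torque": joint torques, N m; "eef_pos": TCP position; "tool_rot": TCP orientation; "wrist_force": force on the tool from outside, world axes, zero at the start; "ft_torque": the same for the moment, N m; "grip_width": finger opening in m; "grip_force": force on a finger pad.
Only numpy, scipy, OpenCV 4.12 (cv2) and the standard library are available. Lean on these libraries where they do the work, as an engineer would, in place of code of your own. Each camera call takes 0.05 s, during which the arm holds its last target. There are 200 camera calls.

### The job

Prime the lap spindle's bearings with the hand lubricator: with the fingertips press the palm cap of its pump right down and let it come right back up, stroke after stroke, until the indicator pin on the divider block stands fully out; stop there, for pumping on draws the pin back in, and leave the plunger up. Do not take hold of the plunger by its rod, do not touch the pin, and leave the loose things on the bench where they stand.

Things in the scene. Friction and masses are not known exactly. Their poses are not given: they have to be found in the camera images.
- lubricator: hand lubricator bolted to the bench: grey base plate 210 x 230 x 12 mm with a pump barrel, a clear oil reservoir (94 mm across, grey metal lid, 150 mm high) and a steel divider block (114 x 44 mm, 56 mm high). Origin: centre of the plate's underside; z up. In this frame the cap's axis is at x -30, y +55, the reservoir's at x -30, y -55, the indicator pin's at x +50, y +38 mm.
- cap_top (a point): the place to press: centre of the top of the black domed palm cap on the pump's plunger, a disc 88 mm across and 15 mm thick, flat over its middle 24 mm, 175 mm above the bench when up. The point moves with the cap. Nothing else on the lubricator stands higher than 150 mm.
- pump_plunger (a joint): plunger travel in m: 0 = up (rest), 0.026 = fully down. It sinks under about 4 N at first and takes 9 N near the bottom, 12 to 16 N while oil is being delivered; let go, its spring brings it back up by itself in about 0.3 s. A stroke delivers oil only after the plunger has come back up.
- indicator_pin (a joint): how far the indicator pin stands out, in m: 0 = in, 0.020 = fully out. It starts in, and stays put between strokes. The first strokes (none to four) only fill the divider; then each stroke of 20 mm or more raises the pin by about 7 mm; strokes under 10 mm may do nothing. 3 to 7 full strokes bring it out; about two more leave it fully out, then further ones draw it in by about 7 mm each.
- pin_tip (a point): centre of the tip of the indicator pin, a bare upright bright steel pin 10 mm thick in a hexagon nut (25 mm across) on top of the dark steel divider block. The tip is 68 mm above the bench when in (2 mm above the nut) and 88 mm when fully out; a dark groove at its foot then shows just above the nut. Not to be touched.
- dish: bystander, loose on the bench, leave alone: white enamel dish of green stones, 152 mm across, 14 mm high. Origin: centre of its underside, on the bench.
- mug: bystander, loose on the bench, leave alone: white mug, 78 mm across, 85 mm high, with a handle. Origin: centre of its underside, on the bench.
- tin: bystander, loose on the bench, leave alone: round aluminium tin, 63 mm across, 31 mm high. Origin: centre of its underside, on the bench.
- wrench: bystander, loose on the bench, leave alone: steel open-end wrench, 170 mm long, lying flat. Origin: centre of its underside, on the bench.
- dop_stick: bystander, loose on the bench, leave alone: thin wooden stick with a brass end, 120 mm long, 10 mm thick, lying. Origin: centre of its underside, on the bench.
- polish_bar: bystander, loose on the bench, leave alone: bar of polishing compound, 100 x 40 x 30 mm. Origin: centre of its underside, on the bench.
- plunger_can: bystander, loose on the bench, leave alone: white solvent can with a steel dish on top, 90 mm across, 137 mm high; it looks like a pump too but is no part of the lubricator. Origin: centre of its underside, on the bench.
- rod_top (a point): top of the plunger's steel rod, on its axis at the underside of the cap. The rod is 16 mm thick and runs straight down from here into the barrel's nut; 36 mm of it is bare when the plunger is up. Not to be touched.

How it is judged:
By the outcome, as a careful person would: the job done as asked, in the order asked, and still so for the second after the job is handed in, with the robot touching nothing.
It also fails if it takes over 54 s, if anything falls off the work surface, if the arm or the gripper's body presses on something with over 40 N, if the wrist force passes 120 N, or if a joint passes its speed limit or range.

## Working session

There is one attempt and no reset: what is moved stays moved. The work goes in short steps, Python scripts to look and compute and a shell command to move; the robot and the scene stay as the last step left them, time stands still between calls to the robot, and variables do not carry over. Pictures are saved under pics/ and viewed, at most 10 in all, crops included, and the job is handed in when it is done.

```bash
mkdir -p pics; cat > h.py <<'E'
from plant import ctrl
import numpy as np, cv2
def cam(n):
    c=ctrl.get_image(n); c={k:np.array(v) for k,v in c.items()}; return c
def save(c,f): cv2.imwrite('pics/'+f,cv2.cvtColor(c['img'],cv2.COLOR_RGB2BGR))
def R(c):
    a=c['attitude']
    if a.shape==(3,3): return a
    from scipy.spatial.transform import Rotation as T
    return T.from_euler('xyz',a).as_matrix() if a.size==3 else T.from_quat(a).as_matrix()
def ray(c,u,v,z):
    d=R(c)@np.linalg.solve(c['intrinsics'],[u,v,1.]); o=c['origin']; return o+d*(z-o[2])/d[2]
def proj(c,p):
    q=c['intrinsics']@(R(c).T@(np.array(p)-c['origin'])); return q[:2]/q[2]
E
python3 - <<'E'
from h import *
for n in('scene','top'):
    c=cam(n); save(c,n+'0.png'); print(n,c['origin'],c['attitude'],c['intrinsics'].tolist())
print(ctrl.state())
E
```

```text
scene [1.04744281 0.38994279 0.88571433] [-2.50094099 -0.00573989  2.23456407] [[420.1168889710196, 0.0, 274.4713308146394], [0.0, 420.1168889710196, 208.5991457925743], [0.0, 0.0, 1.0]]
top [0.48967241 0.07396199 1.01416692] [-3.03524276 -0.01114782 -1.58533626] [[450.44317659713323, 0.0, 279.4142586413031], [0.0, 450.44317659713323, 196.10289940636576], [0.0, 0.0, 1.0]]
{'t': 0.1, 'qpos': array([-1.24797097e+00,  2.41342504e-01,  3.84897798e-03,  1.33523162e+00,
       -1.74607343e-05,  1.57083491e+00]), 'qvel': array([ 0.00060031, -0.00270862,  0.00259534,  0.00031883, -0.00096294,
        0.00017671]), 'joint_torque': array([ 4.31468343e-04, -3.73138332e+01,  2.53010398e+01,  1.08469336e-02,
        5.44821694e-05, -3.87785590e-06]), 'eef_pos': array([ 0.15842066, -0.47358258,  0.21009581]), 'tool_rot': array([-3.13966383e+00,  1.75351269e-05,  3.22786805e-01]), 'wrist_force': array([-0.05868557, -1.1911949 , -0.39531291]), 'ft_torque': array([0.03124333, 0.06489412, 0.03205403]), 'grip_force': 0.0, 'grip_width': 0.08546405144418319}
```

View pics/scene0.png

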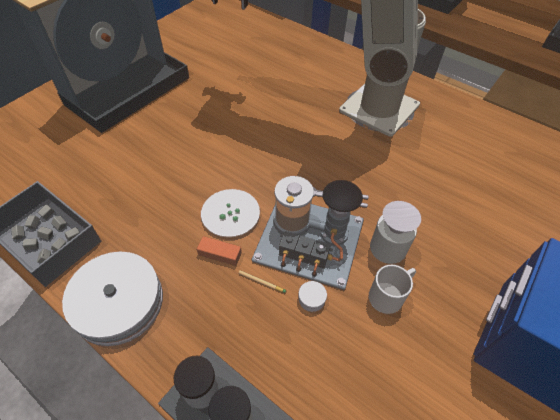

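View pics/top0.png

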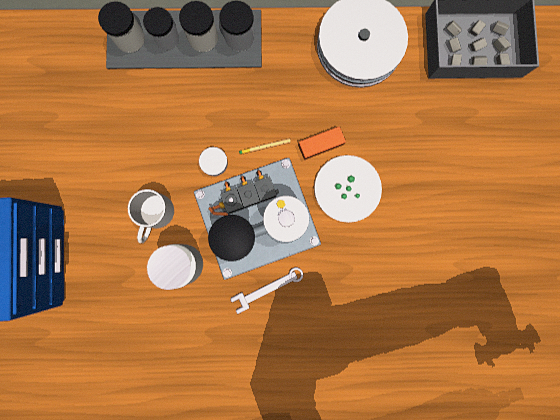

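The scene view shows the cap at about (343,195), with the pin nut near (321,248). In the top view the cap is at about (231,238) and the plate screws are near (200,193), (288,163), (313,241) and (226,272). The arm is clear of the lubricator.

```bash
python3 - <<'E'
from h import *
P={}
for n,(u0,v0) in dict(scene=(343,195),top=(231,238)).items():
    c=cam(n); m=(c['img'].max(2)<45).astype(np.uint8)
    m=cv2.morphologyEx(m,cv2.MORPH_OPEN,np.ones((9,9)))
    k,l,s,ce=cv2.connectedComponentsWithStats(m); i=l[v0,u0]
    cn=max(cv2.findContours((l==i).astype(np.uint8),0,1)[0],key=cv2.contourArea)
    e=cv2.fitEllipse(cn); P[n]=(c,e[0]); print(n,s[i],ce[i],e)
    print([ray(c,*e[0],z).round(4) for z in(.165,.17)])
    if n=='top':
        q=np.array([ray(c,*p,.014)[:2] for p in[(200,193),(288,163),(313,241),(226,272)]])
        print(q.round(3),q.mean(0),[np.linalg.norm(q[i]-q[i-1]).round(3) for i in range(4)])
        x=(q[0]+q[1]-q[2]-q[3]); a=np.arctan2(x[1],x[0]); print('yaw',a)
        M=np.array([[np.cos(a),-np.sin(a)],[np.sin(a),np.cos(a)]])
        f=lambda x,y:q.mean(0)+M@[x,y]
        for nm,x,y in(('cap',-.03,.055),('res',-.03,-.055),('pin',.05,.038)): print(nm,f(x,y).round(4),proj(c,[*f(x,y),.07]),proj(P['scene'][0],[*f(x,y),.07]))
# triangulate
A=np.zeros((3,3));b=np.zeros(3)
for c,uv in P.values():
    d=R(c)@np.linalg.solve(c['intrinsics'],[*uv,1.]);d/=np.linalg.norm(d);K=np.eye(3)-np.outer(d,d);A+=K;b+=K@c['origin']
print('tri',np.linalg.solve(A,b))
E
```

```text
scene [     0      0    560    420 235200] [279.5 209.5] ((279.5, 209.5), (487.539794921875, 674.52783203125), 90.0)
[array([0.6169, 0.0721, 0.165 ]), array([0.6199, 0.0743, 0.17  ])]
top [     0      0    560    420 232579] [279.31960323 211.51315467] ((279.5, 209.5), (487.539794921875, 674.52783203125), 90.0)
[array([0.5547, 0.0634, 0.165 ]), array([0.5543, 0.0634, 0.17  ])]
[[ 0.606  0.238]
 [ 0.671  0.041]
 [ 0.495 -0.012]
 [ 0.431  0.181]] [0.55065828 0.11206827] [np.float64(0.184), np.float64(0.208), np.float64(0.183), np.float64(0.203)]
yaw 0.30404030367153523
cap [0.5056 0.1556] [235.13611136 237.0965885 ] [335.43638813 221.30327306]
res [0.5385 0.0506] [285.19288765 220.60336966] [291.62109658 208.07277215]
pin [0.587  0.1633] [231.29969423 198.30986833] [318.68449345 246.09343123]
tri [0.56725524 0.0515263  0.09292863]
```

```bash
python3 - <<'E'
from h import *
P={}
for n,(u0,v0) in dict(scene=(343,195),top=(231,238)).items():
    c=cam(n); im=c['img'].astype(np.uint8); print(im[v0,u0],im[v0,u0-15],im[v0-10,u0])
    m=((im.max(2)<75)&(im[...,0].astype(int)-im[...,2]<18)).astype(np.uint8)
    m=cv2.morphologyEx(m,cv2.MORPH_OPEN,cv2.getStructuringElement(2,(17,17)))
    k,l,s,ce=cv2.connectedComponentsWithStats(m); i=l[v0,u0]
    cn=max(cv2.findContours((l==i).astype(np.uint8),0,1)[0],key=cv2.contourArea)
    e=cv2.fitEllipse(cn); P[n]=(c,e[0]); print(n,i,s[i],ce[i],e)
    print([ray(c,*e[0],z).round(4) for z in(.165,.17)])
A=np.zeros((3,3));b=np.zeros(3)
for c,uv in P.values():
    d=R(c)@np.linalg.solve(c['intrinsics'],[*uv,1.]);d/=np.linalg.norm(d);K=np.eye(3)-np.outer(d,d);A+=K;b+=K@c['origin']
print('tri',np.linalg.solve(A,b))
E
```

```text
[60 58 56] [59 54 56] [55 48 45]
scene 6 [323 181  39  31 946] [341.90803383 195.83826638] ((341.91107177734375, 195.84925842285156), (29.822969436645508, 38.35511016845703), 100.0107650756836)
[array([0.5026, 0.1567, 0.165 ]), array([0.5064, 0.1583, 0.17  ])]
[49 51 51] [30 33 35] [40 41 40]
top 6 [ 209  215   46   46 1667] [231.16616677 237.33533293] ((231.1796875, 237.35557556152344), (44.956275939941406, 45.423702239990234), 63.517921447753906)
[array([0.5036, 0.1548, 0.165 ]), array([0.5035, 0.1543, 0.17  ])]
tri [0.50307686 0.15574616 0.16484919]
```

The cap triangulates to (0.503, 0.155, 0.165), which agrees with the plate geometry and the 0.160–0.175 m cap height. The move is 0.527 m along tool x and -0.487 m along tool y, so 15 rows of x 0.70, y -0.65.

```bash
python3 -m handwheel '[{"claw":-1,"x":0.7,"y":-0.65},{"claw":-1,"x":0.7,"y":-0.65},{"claw":-1,"x":0.7,"y":-0.65},{"claw":-1,"x":0.7,"y":-0.65},{"claw":-1,"x":0.7,"y":-0.65}]'
python3 -m handwheel '[{"claw":-1,"x":0.7,"y":-0.65},{"claw":-1,"x":0.7,"y":-0.65},{"claw":-1,"x":0.7,"y":-0.65},{"claw":-1,"x":0.7,"y":-0.65},{"claw":-1,"x":0.7,"y":-0.65}]'
```

```text
validation failed for argument at $[0]...
validation failed for argument at $[0]...
```

```bash
python3 -m handwheel '[{"claw":-1,"x":0.7,"y":-0.65,"z":0,"turn":0},{"claw":-1,"x":0.7,"y":-0.65,"z":0,"turn":0},{"claw":-1,"x":0.7,"y":-0.65,"z":0,"turn":0},{"claw":-1,"x":0.7,"y":-0.65,"z":0,"turn":0},{"claw":-1,"x":0.7,"y":-0.65,"z":0,"turn":0}]'
```

```text
t: 0.8
eef_pos: [0.2735, -0.263, 0.211]
tool_rot: [3.141, -0.001, 0.322]
wrist_force: [0.3, -0.0, 0.1]
grip_width: 0.0128
grip_force: 0.0
```

```bash
python3 -m handwheel '[{"claw":-1,"x":0.7,"y":-0.65,"z":0,"turn":0},{"claw":-1,"x":0.7,"y":-0.65,"z":0,"turn":0},{"claw":-1,"x":0.7,"y":-0.65,"z":0,"turn":0},{"claw":-1,"x":0.7,"y":-0.65,"z":0,"turn":0},{"claw":-1,"x":0.7,"y":-0.65,"z":0,"turn":0}]' && python3 -m handwheel '[{"claw":-1,"x":0.7,"y":-0.65,"z":0,"turn":0},{"claw":-1,"x":0.7,"y":-0.65,"z":0,"turn":0},{"claw":-1,"x":0.7,"y":-0.65,"z":0,"turn":0},{"claw":-1,"x":0.7,"y":-0.65,"z":0,"turn":0},{"claw":-1,"x":0,"y":0,"z":0,"turn":0}]'
```

```text
t: 1.3
eef_pos: [0.3881, -0.0531, 0.2112]
tool_rot: [3.141, -0.001, 0.323]
wrist_force: [1.4, -0.7, -0.4]
grip_width: 0.0
grip_force: 0.0
t: 1.8
eef_pos: [0.4811, 0.1175, 0.2101]
tool_rot: [-3.14, -0.001, 0.329]
wrist_force: [-1.3, 0.2, 0.2]
grip_width: -0.0001
grip_force: 0.0
```

```bash
python3 -m handwheel '[{"claw":-1,"x":0.66,"y":-0.58,"z":0,"turn":0},{"claw":-1,"x":0,"y":0,"z":0.5,"turn":0},{"claw":-1,"x":0,"y":0,"z":0,"turn":0},{"claw":-1,"x":0,"y":0,"z":0,"turn":0}]'
python3 - <<'E'
from h import *
c=cam('scene'); im=cv2.resize(c['img'][130:290,240:440].astype(np.uint8),None,fx=3,fy=3,interpolation=2); c['img']=im; save(c,'s1.png')
E
```

```text
t: 2.2
eef_pos: [0.5, 0.1498, 0.1856]
tool_rot: [3.141, 0.003, 0.322]
wrist_force: [0.3, -0.3, 0.7]
grip_width: -0.0001
grip_force: 0.0
```

View pics/s1.png

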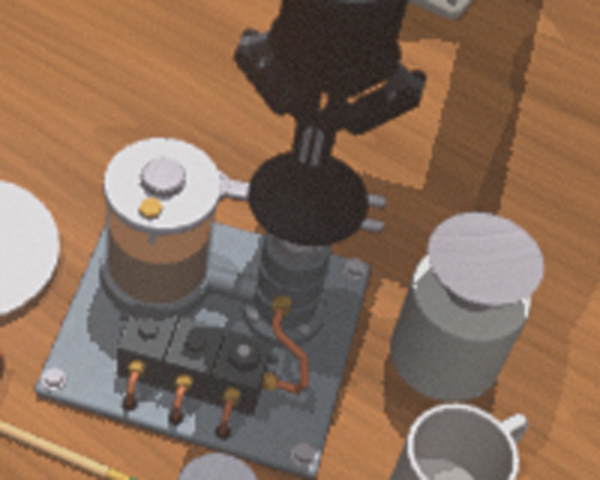

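The closed fingertips are about 10 mm above the cap centre, near crop pixel (312,160), with clear space around them. The pin is in its nut at crop (243,352), i.e. in. I'll do a careful first stroke.

```bash
python3 -m handwheel '[{"claw":-1,"x":0.09,"y":-0.085,"z":0,"turn":0},{"claw":-1,"x":0,"y":0,"z":0.2,"turn":0},{"claw":-1,"x":0,"y":0,"z":0.2,"turn":0},{"claw":-1,"x":0,"y":0,"z":0.2,"turn":0},{"claw":-1,"x":0,"y":0,"z":0,"turn":0}]'; python3 -m handwheel '[{"claw":-1,"x":0,"y":0,"z":0.1,"turn":0},{"claw":-1,"x":0,"y":0,"z":0,"turn":0}]'
```

```text
t: 2.75
eef_pos: [0.5032, 0.1558, 0.1543]
tool_rot: [3.142, 0.002, 0.323]
wrist_force: [-0.5, 0.2, 1.6]
grip_width: -0.0002
grip_force: 0.7
t: 2.95
eef_pos: [0.5035, 0.1559, 0.1507]
tool_rot: [3.141, 0.001, 0.323]
wrist_force: [-2.1, -1.3, 4.1]
grip_width: -0.0002
grip_force: 2.0
```

```bash
python3 -m handwheel '[{"claw":-1,"x":0,"y":0,"z":0.06,"turn":0},{"claw":-1,"x":0,"y":0,"z":0,"turn":0},{"claw":-1,"x":0,"y":0,"z":0,"turn":0}]';  python3 - <<'E'
from h import *
c=cam('scene'); im=cv2.resize(c['img'][130:290,240:440].astype(np.uint8),None,fx=3,fy=3,interpolation=2); c['img']=im; save(c,'s2.png'); print(ctrl.state()['wrist_force'],ctrl.state()['eef_pos'])
E
```

```text
t: 3.25
eef_pos: [0.5037, 0.156, 0.1483]
tool_rot: [3.141, 0.0, 0.323]
wrist_force: [-2.9, -1.5, 5.0]
grip_width: -0.0001
grip_force: 2.3
[-2.6316804  -1.224275    5.62150419] [0.5037406  0.15599144 0.14828808]
```

View pics/s2.png

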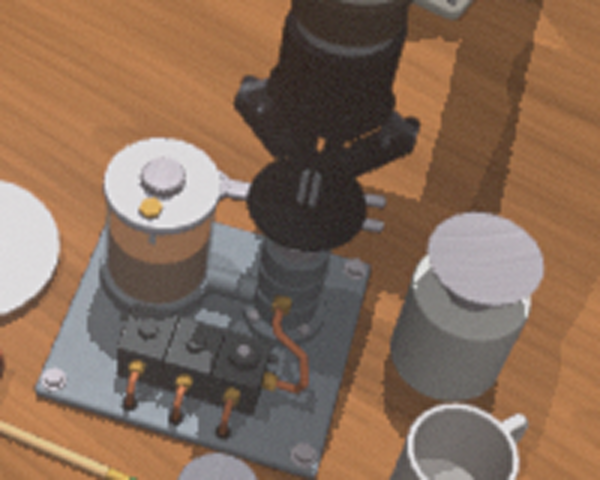

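The cap has sunk only about 8 mm: its lower edge moved from crop row 243 to 250, and the force is about 5 N. I'll keep going down in steps until it stops hard.

```bash
python3 -m handwheel '[{"claw":-1,"x":0,"y":0,"z":0.1,"turn":0},{"claw":-1,"x":0,"y":0,"z":0,"turn":0}]'; python3 -m handwheel '[{"claw":-1,"x":0,"y":0,"z":0.1,"turn":0},{"claw":-1,"x":0,"y":0,"z":0,"turn":0}]';python3 -m handwheel '[{"claw":-1,"x":0,"y":0,"z":0.06,"turn":0},{"claw":-1,"x":0,"y":0,"z":0,"turn":0}]'
```

```text
t: 3.5
eef_pos: [0.5039, 0.1561, 0.1432]
tool_rot: [3.141, -0.0, 0.323]
wrist_force: [-3.1, -1.3, 4.9]
grip_width: -0.0
grip_force: 2.8
t: 3.7
eef_pos: [0.504, 0.1561, 0.1384]
tool_rot: [3.141, -0.001, 0.323]
wrist_force: [-3.1, -0.7, 7.8]
grip_width: -0.0
grip_force: 3.3
t: 3.9
eef_pos: [0.5041, 0.1561, 0.1357]
tool_rot: [3.141, -0.001, 0.323]
wrist_force: [-3.4, -1.1, 7.1]
grip_width: 0.0002
grip_force: 3.6
```

```bash
python3 -m handwheel '[{"claw":-1,"x":0,"y":0,"z":0.06,"turn":0},{"claw":-1,"x":0,"y":0,"z":0,"turn":0}]'; python3 -m handwheel '[{"claw":-1,"x":0,"y":0,"z":0.06,"turn":0},{"claw":-1,"x":0,"y":0,"z":0,"turn":0}]'
```

```text
t: 4.1
eef_pos: [0.5041, 0.1561, 0.1328]
tool_rot: [3.141, -0.001, 0.323]
wrist_force: [-4.9, -1.3, 8.5]
grip_width: -0.0003
grip_force: 3.8
t: 4.3
eef_pos: [0.5041, 0.1561, 0.1299]
tool_rot: [3.141, -0.001, 0.323]
wrist_force: [-3.8, -2.1, 7.9]
grip_width: 0.0
grip_force: 4.1
```

```bash
python3 - <<'E'
from h import *
c=cam('scene'); im=cv2.resize(c['img'][130:290,240:440].astype(np.uint8),None,fx=3,fy=3,interpolation=2); c['img']=im; save(c,'s3.png'); print(ctrl.state()['wrist_force'],ctrl.state()['ft_torque'])
E
```

```text
[-3.87863541 -1.26104635  8.53187425] [-0.33755247  0.75374126 -0.05859853]
```

View pics/s3.png

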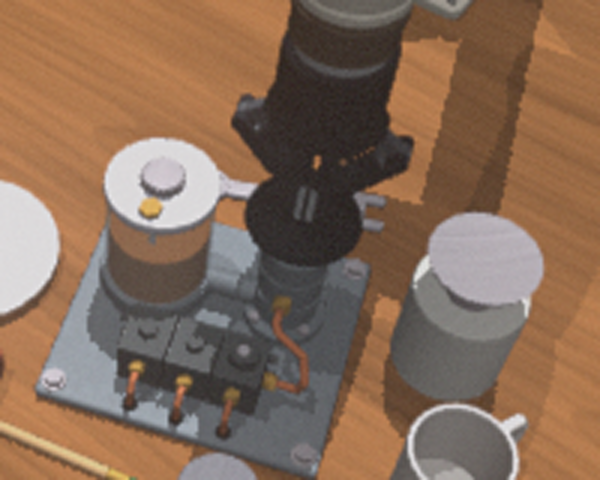

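The cap is nearly down: its lower edge is now at crop row 263, about 24 mm of travel. I'll go on until it bottoms.

```bash
python3 -m handwheel '[{"claw":-1,"x":0,"y":0,"z":0.06,"turn":0},{"claw":-1,"x":0,"y":0,"z":0,"turn":0}]'; python3 -m handwheel '[{"claw":-1,"x":0,"y":0,"z":0.04,"turn":0},{"claw":-1,"x":0,"y":0,"z":0,"turn":0}]'
```

```text
t: 4.55
eef_pos: [0.5041, 0.1562, 0.1286]
tool_rot: [3.141, -0.002, 0.323]
wrist_force: [-7.2, -2.6, 17.6]
grip_width: 0.0001
grip_force: 8.7
t: 4.75
eef_pos: [0.5042, 0.1562, 0.1285]
tool_rot: [3.141, -0.004, 0.323]
wrist_force: [-10.8, -3.7, 27.0]
grip_width: -0.0001
grip_force: 13.8
```

It bottoms at TCP z 0.1285, with a hard stop at 27 N. Contact therefore starts at about 0.1545. Now up clear, then check the pin.

```bash
cat > look.py <<'E'
import sys
from h import *
o=[]
for n,(u,v) in dict(scene=(320,242),top=(231,196)).items():
    c=cam(n); im=c['img'].astype(np.uint8)
    o.append(cv2.resize(im[v-28:v+28,u-36:u+36],None,fx=5,fy=5,interpolation=2))
c['img']=np.hstack(o); save(c,sys.argv[1]); s=ctrl.state(); print(s['eef_pos'],s['wrist_force'],s['t'])
E
python3 -m handwheel '[{"claw":-1,"x":0,"y":0,"z":-0.8,"turn":0},{"claw":-1,"x":0,"y":0,"z":0,"turn":0},{"claw":-1,"x":0,"y":0,"z":0,"turn":0},{"claw":-1,"x":0,"y":0,"z":0,"turn":0}]'; python3 look.py p1.png
```

```text
t: 5.15
eef_pos: [0.5036, 0.1561, 0.1628]
tool_rot: [-3.141, 0.001, 0.323]
wrist_force: [-1.0, 0.1, -0.4]
grip_width: 0.0002
grip_force: 0.0
[0.5031921  0.15599073 0.16239425] [ 0.18820132  1.10098887 -0.11649765] 5.25
```

View pics/p1.png

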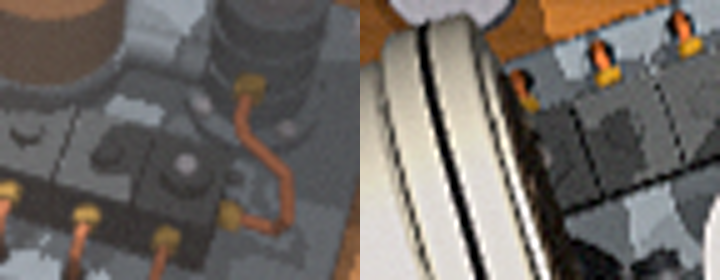

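The pin tip shows bright at crop (186,162), scene pixel (321,246), and is still in. The arm blocks the top view of it, so I'll track the tip in the scene view numerically. Second stroke next.

```bash
cat > pin.py <<'E'
from h import *
c=cam('scene'); im=c['img'].astype(np.uint8)[232:258,312:330]; g=im.max(2)
print(g[4:22,5:14]); s=ctrl.state(); print(s['eef_pos'],s['wrist_force'],s['t'])
f=ray(c,321.2,246.4,.068); print('tip',f, [proj(c,[f[0],f[1],z]).round(1) for z in(.068,.075,.082,.088)],'crop origin u317 v236')
E
python3 pin.py
python3 -m handwheel '[{"claw":-1,"x":0,"y":0,"z":0.3,"turn":0},{"claw":-1,"x":0,"y":0,"z":0.3,"turn":0},{"claw":-1,"x":0,"y":0,"z":0.2,"turn":0},{"claw":-1,"x":0,"y":0,"z":0,"turn":0},{"claw":-1,"x":0,"y":0,"z":0,"turn":0}]'
python3 -m handwheel '[{"claw":-1,"x":0,"y":0,"z":-0.8,"turn":0},{"claw":-1,"x":0,"y":0,"z":0,"turn":0},{"claw":-1,"x":0,"y":0,"z":0,"turn":0},{"claw":-1,"x":0,"y":0,"z":0,"turn":0}]'; python3 pin.py
```

```text
[[ 92  83  89  86  78  69  89 101 113]
 [ 85  91  97 102  94  66  79  89  88]
 [ 92 104 106 106 101  84  71  90 107]
 [100 105 105 107 107  99  74  75  98]
 [ 83  94  93 102 109 102  85  68  74]
 [ 74  75  77  85  81  91 100  84  73]
 [ 72  73  71  74  71  73  79  78  74]
 [ 72  70  68  67  70  71  73  73  78]
 [ 72  69  75  75  76  72  71  70  72]
 [ 68  71  92 125 127 110  75  70  71]
 [ 70  77 111 132 134 127  90  73  70]
 [ 71  76 105 130 133 127  88  72  68]
 [ 71  73  78  98 111  90  73  72  67]
 [ 63  71  70  76  77  79  72  69  68]
 [ 58  67  66  68  66  73  70  66  61]
 [ 59  56  60  62  63  60  58  56  63]
 [ 70  62  56  58  57  55  54  59  62]
 [ 73  71  59  60  58  57  67  63  72]]
[0.50324972 0.15599649 0.1625082 ] [-0.51391208 -0.31121718 -0.19029593] 5.3
tip [0.58298731 0.16770346 0.068     ] [array([321.2, 246.4]), array([321.5, 244.8]), array([321.8, 243.1]), array([322. , 241.7])] crop origin u317 v236
t: 5.8
eef_pos: [0.5054, 0.1566, 0.1285]
tool_rot: [3.142, -0.006, 0.323]
wrist_force: [-6.8, -1.5, 26.2]
grip_width: 0.0001
grip_force: 13.0
t: 6.2
eef_pos: [0.5032,
[... 352 characters left out ...]
 [ 71  70  72  71  71  76  81  80  77]
 [ 72  73  73  70  72  70  70  74  71]
 [ 72  69  69  79  77  73  69  70  77]
 [ 71  72  92 126 129 113  80  68  71]
 [ 69  78 111 133 133 127  94  72  71]
 [ 69  73 103 130 132 125  88  74  69]
 [ 69  73  81  99 111  93  71  72  68]
 [ 64  72  70  73  80  71  67  72  66]
 [ 58  64  74  68  71  70  70  71  66]
 [ 59  56  62  64  55  58  58  59  58]
 [ 72  55  55  56  54  56  56  55  60]
 [ 74  67  64  60  56  57  59  63  70]]
[0.50297011 0.15587823 0.16229291] [-0.61319531  0.48230013  0.02511701] 6.25
tip [0.58298731 0.16770346 0.068     ] [array([321.2, 246.4]), array([321.5, 244.8]), array([321.8, 243.1]), array([322. , 241.7])] crop origin u317 v236
```

Not risen yet; 7 mm of rise would show as about 1.65 px. Next stroke.

```bash
cat > pin.py <<'E'
from h import *
g=np.mean([cam('scene')['img'].astype(np.uint8).max(2).astype(float) for _ in range(2)],0)
print('rows236..253',g[236:254,320:323].mean(1).round().astype(int),'z',ctrl.state()['eef_pos'][2])
E
python3 -m handwheel '[{"claw":-1,"x":0,"y":0,"z":0.3,"turn":0},{"claw":-1,"x":0,"y":0,"z":0.3,"turn":0},{"claw":-1,"x":0,"y":0,"z":0.2,"turn":0},{"claw":-1,"x":0,"y":0,"z":0,"turn":0},{"claw":-1,"x":0,"y":0,"z":0,"turn":0}]'
python3 -m handwheel '[{"claw":-1,"x":0,"y":0,"z":-0.8,"turn":0},{"claw":-1,"x":0,"y":0,"z":0,"turn":0},{"claw":-1,"x":0,"y":0,"z":0,"turn":0},{"claw":-1,"x":0,"y":0,"z":0,"turn":0}]'; python3 pin.py
```

```text
t: 6.75
eef_pos: [0.5049, 0.1565, 0.1285]
tool_rot: [3.142, -0.005, 0.323]
wrist_force: [-7.3, -2.4, 29.5]
grip_width: -0.0002
grip_force: 14.6
t: 7.15
eef_pos: [0.5029, 0.1558, 0.1622]
tool_rot: [-3.142, 0.003, 0.323]
wrist_force: [-0.1, 0.1, -0.5]
grip_width: -0.0001
grip_force: 0.0
rows236..253 [ 79  87  99 103 106  88  72  75 111 128 130 108  85  72  70  60  57  58] z 0.1620352451211676
```

The pin has started to rise, by about 1 px (roughly 4–5 mm). Next stroke.

```bash
python3 -m handwheel '[{"claw":-1,"x":0,"y":0,"z":0.3,"turn":0},{"claw":-1,"x":0,"y":0,"z":0.3,"turn":0},{"claw":-1,"x":0,"y":0,"z":0.2,"turn":0},{"claw":-1,"x":0,"y":0,"z":0,"turn":0},{"claw":-1,"x":0,"y":0,"z":0,"turn":0}]'
python3 -m handwheel '[{"claw":-1,"x":0,"y":0,"z":-0.8,"turn":0},{"claw":-1,"x":0,"y":0,"z":0,"turn":0},{"claw":-1,"x":0,"y":0,"z":0,"turn":0},{"claw":-1,"x":0,"y":0,"z":0,"turn":0}]'; python3 pin.py; python3 look.py p4.png
```

```text
t: 7.75
eef_pos: [0.505, 0.1565, 0.1285]
tool_rot: [3.141, -0.005, 0.323]
wrist_force: [-7.9, -2.0, 28.3]
grip_width: 0.0
grip_force: 14.1
t: 8.15
eef_pos: [0.503, 0.1559, 0.1623]
tool_rot: [-3.142, 0.003, 0.323]
wrist_force: [0.8, 0.8, 0.3]
grip_width: 0.0002
grip_force: 0.0
rows236..253 [ 78  88  97 104 105  96 121 130 126  98  85  84  81  72  71  61  55  60] z 0.16213725688677308
[0.50320966 0.15596982 0.16253371] [ 0.40341122 -0.66116414 -0.06202733] 8.35
```

View pics/p4.png

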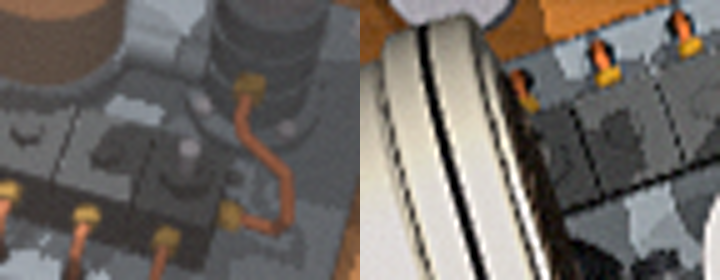

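The tip now stands on a visible grey shaft at crop (190,150), row about 243, which is about 13–14 mm out. One more stroke should bring it to 20 mm.

```bash
python3 -m handwheel '[{"claw":-1,"x":0,"y":0,"z":0.3,"turn":0},{"claw":-1,"x":0,"y":0,"z":0.3,"turn":0},{"claw":-1,"x":0,"y":0,"z":0.2,"turn":0},{"claw":-1,"x":0,"y":0,"z":0,"turn":0},{"claw":-1,"x":0,"y":0,"z":0,"turn":0}]'
python3 -m handwheel '[{"claw":-1,"x":0,"y":0,"z":-0.8,"turn":0},{"claw":-1,"x":0,"y":0,"z":0,"turn":0},{"claw":-1,"x":0,"y":0,"z":0,"turn":0},{"claw":-1,"x":0,"y":0,"z":0,"turn":0}]'; python3 pin.py; python3 look.py p5.png
```

```text
t: 8.85
eef_pos: [0.5054, 0.1566, 0.1285]
tool_rot: [3.141, -0.006, 0.323]
wrist_force: [-7.6, -2.4, 24.5]
grip_width: -0.0002
grip_force: 12.4
t: 9.25
eef_pos: [0.5032, 0.1559, 0.1627]
tool_rot: [-3.142, 0.002, 0.323]
wrist_force: [-0.4, 0.2, -0.3]
grip_width: 0.0003
grip_force: 0.0
rows236..253 [ 80  89  98 104 112 126 132 120  90  85  86  86  85  74  70  59  56  60] z 0.1623715817853911
[0.50325507 0.15599547 0.16264391] [ 0.35879375  0.05536741 -0.14299307] 9.45
```

View pics/p5.png

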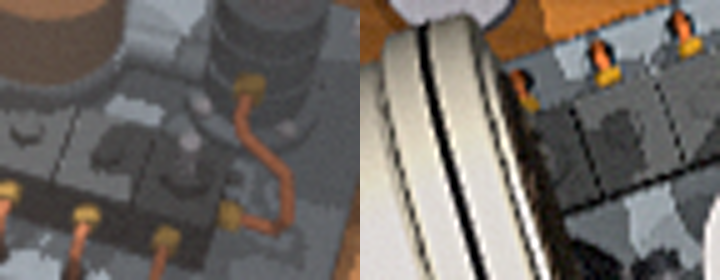

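The tip is at row about 241.9 (crop (190,143)), with a dark ring just above the nut. To be sure it is fully out, I'll compare an averaged picture with the first one at subpixel level.

```bash
python3 - <<'E'
from h import *
a=cv2.cvtColor(cv2.imread('pics/scene0.png'),cv2.COLOR_BGR2RGB).astype(float)
F=[cam('scene') for _ in range(16)]; b=np.mean([f['img'].astype(float) for f in F],0); c=F[0]
np.save('b5.npy',b)
for im in(a,b):
    g=im.max(2)[236:254,314:330]; 
    for t in(112,116):
        w=np.clip(g-t,0,None); n,l=cv2.connectedComponents((w>0).astype(np.uint8)); 
        i=l[np.unravel_index(w.argmax(),w.shape)]; w=w*(l==i); v,u=np.mgrid[236:254,314:330]
        print(t,(l==i).sum(),(w*u).sum()/w.sum(),(w*v).sum()/w.sum())
print(b.max(2)[238:254,317:326].round().astype(int))
print('exp px/mm',proj(c,[.583,.1677,.068]),proj(c,[.583,.1677,.088]))
cr=lambda im:cv2.resize(np.clip(im[228:260,304:340]*1.5,0,255).astype(np.uint8),None,fx=11,fy=11,interpolation=2)
c['img']=np.hstack([cr(a),cr(b)]); save(c,'cmp5.png')
E
```

```text
112 17 320.8029350104822 246.21698113207546
116 17 320.79683972911965 246.20203160270881
112 7 314.63413437959787 236.86880823933302
116 7 314.6242424242424 236.8702479338843
[[ 89 102 105 106 103  83  70  91 104]
 [ 99 105 104 105 106 101  69  74  95]
 [ 83  94  94 105 117 117  88  68  74]
 [ 73  75  80 115 129 131 125  83  68]
 [ 72  71  79 125 133 133 127  92  77]
 [ 72  70  74 103 126 127 110  77  72]
 [ 71  70  72  84  94  95  88  71  70]
 [ 70  72  76  83  85  85  78  70  70]
 [ 70  73  85  84  85  86  73  66  70]
 [ 71  72  76  76  87  94  69  62  63]
 [ 69  72  74  86  85  85  65  61  61]
 [ 63  69  72  74  73  72  64  61  67]
 [ 55  64  71  70  70  72  69  65  62]
 [ 59  57  61  63  60  58  58  56  60]
 [ 69  60  56  56  56  54  55  55  63]
 [ 72  70  60  60  59  61  62  64  69]]
exp px/mm [321.19560207 246.40293999] [322.04341409 241.707746  ]
```

View pics/cmp5.png

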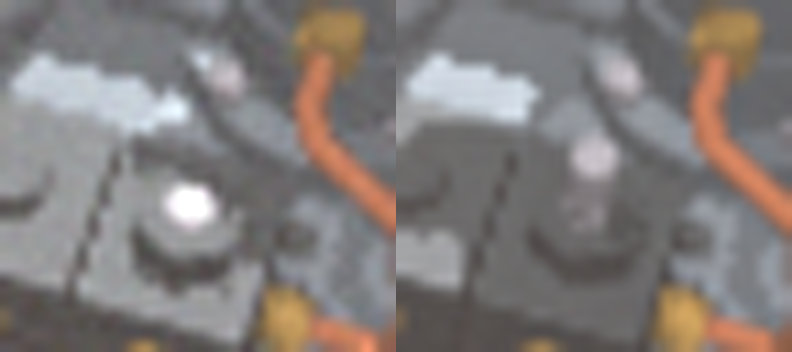

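In the averaged view the tip rises from row 246.2 to about 241.7, or 4.45–4.5 px, where 4.7 px would be the full 20 mm. That is about 19 mm, so borderline. I'll back the arm off so the light and the top view match the start, then measure again.

```bash
python3 -m handwheel '[{"claw":-1,"x":0,"y":0,"z":-1,"turn":0},{"claw":-1,"x":-0.7,"y":0.65,"z":0,"turn":0},{"claw":-1,"x":-0.7,"y":0.65,"z":0,"turn":0},{"claw":-1,"x":-0.7,"y":0.65,"z":0,"turn":0},{"claw":-1,"x":-0.7,"y":0.65,"z":0,"turn":0}]'
python3 -m handwheel '[{"claw":-1,"x":-0.7,"y":0.65,"z":0,"turn":0},{"claw":-1,"x":-0.7,"y":0.65,"z":0,"turn":0},{"claw":-1,"x":-0.7,"y":0.65,"z":0,"turn":0},{"claw":-1,"x":-0.7,"y":0.65,"z":0,"turn":0},{"claw":-1,"x":-0.7,"y":0.65,"z":0,"turn":0}]'
python3 - <<'E'
from h import *
out=[]
for n,(u0,v0) in dict(scene=(321,244),top=(231,199)).items():
    a=cv2.cvtColor(cv2.imread(f'pics/{n}0.png'),cv2.COLOR_BGR2RGB).astype(float)
    F=[cam(n) for _ in range(10)]; b=np.mean([f['img'].astype(float) for f in F],0); c=F[0]; np.save(n+'6.npy',b)
    for im in(a,b): print(n,'cols',u0-5,'rows',v0-8); print(im.max(2)[v0-8:v0+9,u0-5:u0+7].round().astype(int))
    for im in(a,b): out.append(cv2.resize(np.clip(im[v0-14:v0+14,u0-18:u0+18]*1.0,0,255).astype(np.uint8),None,fx=10,fy=10,interpolation=2))
c['img']=np.vstack([np.hstack(out[:2]),np.hstack(out[2:])]); save(c,'cmp6.png')
E
```

```text
t: 10.75
eef_pos: [0.4115, -0.0127, 0.2141]
tool_rot: [3.141, -0.001, 0.324]
wrist_force: [0.8, -0.8, 0.1]
grip_width: -0.0002
grip_force: 0.0
t: 11.25
eef_pos: [0.2969, -0.2226, 0.2143]
tool_rot: [3.14, -0.001, 0.323]
wrist_force: [1.3, 0.0, 0.7]
grip_width: 0.0003
grip_force: 0.0
scene cols 316 rows 236
[[143 132  99 129  96  75  63  85  98 107  86  75]
 [146 144 144 161 153  98  72  77  84  89  99  97]
 [144 148 157 162 160 108  82  71  87 101 104 102]
 [142 152 118 115 114 101  96  68  73  91 103 100]
 [ 88  97  92  90  99 101 102  82  67  73  85 100]
 [ 70  68  74  78  82  78  91  96  84  68  66  77]
 [ 73  71  70  69  73  71  74  76  74  75  64  68]
 [ 79  82  86  90  72  67  71  70  75  72  72  68]
 [101  95  98 102 109  90  80  64  71  72  69  69]
 [103 101 106 133 194 193 158  82  69  67  67  70]
 [104 106 111 161 207 212 199 124  75  69  69  70]
 [ 96 102 105 137 208 211 200 129  79  94  75  71]
 [ 80 103 104 107 127 142 123 105  96  89  65  67]
 [ 61  79 101 107 104 106 104 104 102  89  67  70]
 [ 60  60  80 103 103 100 103 103  90  75  68  70]
 [ 66  54  59  69  78  73  6
[... 2046 characters left out ...]
 62  64  63  73  69 102 113 114 114]
 [114  94  66  58  57  60  81  94  92 115 113 118]
 [ 96  70  53 109 165  70  58 114 110  95 116 116]
 [ 74  99 134 206 251 182  94 110 108  82  99 112]
 [100 111 233 245 246 254 148  95 112 111  70 116]
 [100 103 244 247 248 255 139  74 110 110  79 117]
 [ 92  94 168 243 244 241  89  91 112 111  89  99]
 [ 90  92  59 157 169 136  89 100 117 114  94  87]
 [ 69  83  42  56  80  68  95  67 102  93  56 104]
 [ 54  55  59  59  68  64  69  68  58  45  59  69]
 [ 63  61  63  61  63  62  67  60  44  64  74  70]
 [ 73  61  56  55  62  55  56  50  56  74  74  71]
 [ 71  71  72  73  73  64  66  66  74  75  72  72]
 [ 72  72  73  73  71  72  72  74  73  74  72  73]]
```

View pics/cmp6.png

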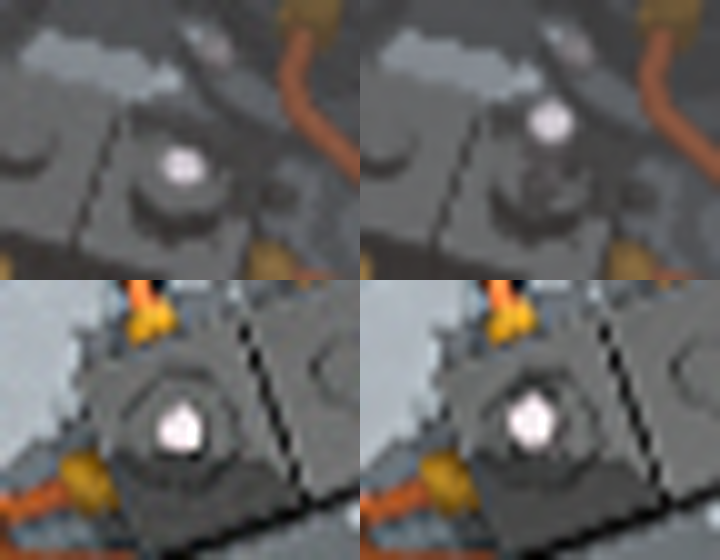

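The tip is lit the same as at the start. It has moved up from crop (183,165) to (550,120), and a dark speckled band shows at the pin's foot. Now the rise, computed from both views.

```bash
python3 - <<'E'
from h import *
for n,(wa,wb) in dict(scene=((244,250,318,325),(239,246,319,325)),top=((196,203,228,234),(195,203,227,233))).items():
    a=cv2.cvtColor(cv2.imread(f'pics/{n}0.png'),cv2.COLOR_BGR2RGB).astype(float); b=np.load(n+'6.npy'); c=cam(n)
    for t in(115,125,140,160):
        C=[]
        for im,(r0,r1,c0,c1) in((a,wa),(b,wb)):
            g=np.clip(im.max(2)[r0:r1,c0:c1]-t,0,None); v,u=np.mgrid[r0:r1,c0:c1]; C.append(np.array([(g*u).sum(),(g*v).sum()])/g.sum())
        p=ray(c,*C[0],.068); E=proj(c,p+[0,0,.02])-C[0]; d=C[1]-C[0]
        print(n,t,C[0].round(2),'shift',d.round(2),'exp20',E.round(2),'rise mm',20*(d@E)/(E@E))
E
```

```text
scene 115 [320.8  246.21] shift [ 0.84 -4.5 ] exp20 [ 0.84 -4.7 ] rise mm 19.207789874018964
scene 125 [320.79 246.16] shift [ 0.88 -4.46] exp20 [ 0.84 -4.7 ] rise mm 19.067646044801123
scene 140 [320.83 246.14] shift [ 0.86 -4.42] exp20 [ 0.84 -4.7 ] rise mm 18.854751822211423
scene 160 [320.85 246.21] shift [ 0.91 -4.42] exp20 [ 0.84 -4.7 ] rise mm 18.899426680892756
top 115 [230.63 199.46] shift [-0.9  -0.79] exp20 [-0.94 -0.96] rise mm 17.833959102840602
top 125 [230.64 199.49] shift [-0.93 -0.82] exp20 [-0.94 -0.96] rise mm 18.45172991469206
top 140 [230.67 199.53] shift [-0.98 -0.87] exp20 [-0.93 -0.96] rise mm 19.542059218555544
top 160 [230.7  199.57] shift [-1.   -0.93] exp20 [-0.93 -0.95] rise mm 20.47578158005311
```

Both views give about 19 mm (±0.7), so I can't say it is fully out. Strokes so far took it to roughly 4, 13 and 19 mm. The brief says one further stroke leaves a fully-out pin out, and if the pin is short, that stroke completes it. So exactly one more stroke.

```bash
python3 -m handwheel '[{"claw":-1,"x":0.7,"y":-0.65,"z":0,"turn":0},{"claw":-1,"x":0.7,"y":-0.65,"z":0,"turn":0},{"claw":-1,"x":0.7,"y":-0.65,"z":0,"turn":0},{"claw":-1,"x":0.7,"y":-0.65,"z":0,"turn":0},{"claw":-1,"x":0.7,"y":-0.65,"z":0,"turn":0}]'
python3 -m handwheel '[{"claw":-1,"x":0.7,"y":-0.65,"z":0,"turn":0},{"claw":-1,"x":0.7,"y":-0.65,"z":0,"turn":0},{"claw":-1,"x":0.7,"y":-0.65,"z":0,"turn":0},{"claw":-1,"x":0.7,"y":-0.65,"z":0,"turn":0},{"claw":-1,"x":0,"y":0,"z":0,"turn":0}]'
```

```text
t: 12.85
eef_pos: [0.4132, -0.0099, 0.2141]
tool_rot: [3.141, -0.001, 0.322]
wrist_force: [1.4, -0.8, 0.3]
grip_width: 0.0001
grip_force: 0.0
t: 13.35
eef_pos: [0.5061, 0.1609, 0.2125]
tool_rot: [-3.14, -0.001, 0.328]
wrist_force: [-0.4, 0.0, -0.5]
grip_width: -0.0001
grip_force: 0.0
```

```bash
python3 -m handwheel '[{"claw":-1,"x":-0.09,"y":0.08,"z":0.5,"turn":0},{"claw":-1,"x":0,"y":0,"z":0.5,"turn":0},{"claw":-1,"x":0,"y":0,"z":0,"turn":0}]'
python3 -m handwheel '[{"claw":-1,"x":0,"y":0,"z":0.3,"turn":0},{"claw":-1,"x":0,"y":0,"z":0.3,"turn":0},{"claw":-1,"x":0,"y":0,"z":0.2,"turn":0},{"claw":-1,"x":0,"y":0,"z":0,"turn":0},{"claw":-1,"x":0,"y":0,"z":0,"turn":0}]'
python3 -m handwheel '[{"claw":-1,"x":0,"y":0,"z":-0.8,"turn":0},{"claw":-1,"x":0,"y":0,"z":0,"turn":0},{"claw":-1,"x":0,"y":0,"z":0,"turn":0},{"claw":-1,"x":0,"y":0,"z":0,"turn":0}]'; python3 pin.py
```

```text
t: 13.65
eef_pos: [0.498, 0.1495, 0.1605]
tool_rot: [-3.142, 0.008, 0.322]
wrist_force: [-0.1, -0.0, 0.1]
grip_width: -0.0
grip_force: 0.0
t: 14.15
eef_pos: [0.5019, 0.1506, 0.1286]
tool_rot: [3.142, -0.004, 0.322]
wrist_force: [-5.1, -1.1, 16.9]
grip_width: 0.0002
grip_force: 8.1
t: 14.55
eef_pos: [0.5008, 0.1505, 0.164]
tool_rot: [3.142, 0.0, 0.322]
wrist_force: [0.1, 0.1, -0.0]
grip_width: 0.0004
grip_force: 0.0
rows236..253 [ 77  87  98 104 115 124 129 119  92  84  85  84  85  73  72  60  55  60] z 0.163187960561254
```

A full stroke, and the tip profile did not change, so the pin is at its stop, fully out. I'll retreat and check before handing in.

```bash
python3 -m handwheel '[{"claw":-1,"x":0,"y":0,"z":-1,"turn":0},{"claw":-1,"x":-0.7,"y":0.65,"z":0,"turn":0},{"claw":-1,"x":-0.7,"y":0.65,"z":0,"turn":0},{"claw":-1,"x":-0.7,"y":0.65,"z":0,"turn":0},{"claw":-1,"x":-0.7,"y":0.65,"z":0,"turn":0}]'
python3 -m handwheel '[{"claw":-1,"x":-0.7,"y":0.65,"z":0,"turn":0},{"claw":-1,"x":-0.7,"y":0.65,"z":0,"turn":0},{"claw":-1,"x":-0.7,"y":0.65,"z":0,"turn":0},{"claw":-1,"x":-0.7,"y":0.65,"z":0,"turn":0},{"claw":-1,"x":-0.7,"y":0.65,"z":0,"turn":0}]'
python3 - <<'E'
from h import *
for n,(r0,r1,c0,c1) in dict(scene=(239,246,319,325),top=(195,203,227,233)).items():
    b=np.load(n+'6.npy'); d=np.mean([cam(n)['img'].astype(float) for _ in range(10)],0); v,u=np.mgrid[r0:r1,c0:c1]
    for im in(b,d):
        g=np.clip(im.max(2)[r0:r1,c0:c1]-125,0,None); print(n,(g*u).sum()/g.sum(),(g*v).sum()/g.sum())
    a=cv2.cvtColor(cv2.imread(f'pics/{n}0.png'),cv2.COLOR_BGR2RGB).astype(float)
    m=(np.abs(cv2.GaussianBlur(a-d,(5,5),0)).max(2)>25).astype(np.uint8); k,l,s,ce=cv2.connectedComponentsWithStats(m)
    print('changed',[x.tolist() for x in s[1:] if x[4]>8])
E
```

```text
t: 15.15
eef_pos: [0.4079, -0.0179, 0.2131]
tool_rot: [-3.141, 0.002, 0.324]
wrist_force: [0.2, -1.0, -0.3]
grip_width: 0.0001
grip_force: 0.0
t: 15.65
eef_pos: [0.2934, -0.2275, 0.2134]
tool_rot: [-3.141, 0.0, 0.323]
wrist_force: [0.8, 0.3, -0.5]
grip_width: 0.0002
grip_force: 0.0
scene 321.668961038961 241.69935064935066
scene 321.66941616187654 241.70279675215878
changed [[211, 0, 8, 5, 31], [240, 0, 51, 63, 1955], [362, 0, 39, 72, 1042], [417, 0, 46, 77, 1303], [413, 37, 4, 10, 27], [372, 52, 18, 20, 199], [387, 52, 6, 10, 41], [377, 53, 29, 28, 300], [403, 54, 26, 33, 396], [191, 87, 173, 72, 4502], [353, 94, 8, 7, 33], [346, 99, 6, 6, 16], [351, 103, 9, 14, 79], [359, 110, 7, 5, 21], [352, 124, 60, 84, 2369], [223, 145, 79, 51, 2425], [313, 187, 10, 5, 30], [319, 240, 6, 4, 21], [319, 245, 5, 5, 23]]
top 229.71629711751663 198.66940133037693
top 229.70936967632025 198.73174332765473
changed [[288, 207, 272, 213, 25186], [271, 273, 31, 36, 317], [202, 301, 67, 119, 4992], [260, 360, 53, 49, 500], [338, 363, 21, 14, 67], [316, 377, 22, 29, 116], [323, 386, 6, 9, 25], [426, 392, 52, 17, 253], [302, 406, 4, 3, 9], [413, 412, 40, 8, 163], [455, 412, 5, 4, 12], [404, 415, 7, 3, 12], [479, 415, 15, 5, 36], [462, 418, 8, 2, 11], [472, 418, 6, 2, 9]]
```

The tip is in the same place as before the extra stroke (241.70 in both), so the pin is fully out. The cap is back up, and the only changes in the pictures are the arm, its shadow and the pin.

```bash
python3 -c "
from plant import ctrl
print(ctrl.job_done())"
```

```text
the job is handed in; nothing more can be done
None
```

I handed the job in with the indicator pin fully out and the plunger up after six full strokes; the sixth was one past full, a check stroke that left the pin where it was, and the before-and-after pictures show no bench item moved.

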